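Stack a loaded parts tray and snap it home

TASK

Take the loose grey parts tray, with its two sleeves, by its carrying bar and stack it on the full tray in the stand, so that its four corner lugs drop into the sockets and both spring catches snap over it, fully home and level; then let go. Work gently, for the full tray stands anyhow in its stand: feel the lugs in, press only gently, never bang or drop the tray. Keep the sleeves in it and leave the other things on the bench where they are.

Things in the scene. Friction and masses are not known exactly. Their poses are not given: they have to be found in the camera images.
- tray_bar (a point): middle of the LOOSE tray's carrying bar, 66 mm above its lug feet (and the bench at first); z up, x along the tray. The bar is 20 mm wide (x), 16 mm high, 152 mm long (y), its top 2 mm below the rim. Beside it the bay is open 38 mm each way; low dividers, 40 mm above the feet, and sleeves, 50 mm, stand beyond
- tray: the loose one of two identical grey trays (the full one has six slugs in its end bays, tops 54 mm above its feet), 240 mm (x) by 160 mm (y), rim 76 mm above the lug feet, walls 4 mm; 0.36 to 0.56 kg without sleeves. Four round lugs under its corners at x +-104, y +-64 mm, 16 mm across and long, barely bevelled. Origin at its centre between the lug feet; axes as tray_bar
- stand: dark steel stand, rubber-lined plate 280 x 200 mm with four corner angles 50 mm high; origin under its centre, on the bench. The FULL tray stands in it anyhow: its middle up to 8 mm off the stand's in x and in y and up to 0.04 rad askew. This is NOT measured: see or feel it. Only 40 N shifts it. Its lug feet are 6, its bar's middle 72, its rim 82 mm above the origin
- catch_a (a joint): spring catch of the full tray: steel plate 36 mm wide outside its end wall (at +127 mm from that tray's middle in x), reaching 20 mm above the rim, with a sloping nose 6 to 14 mm above it. Value: metres sprung outwards; 0 at rest, about 0.003 while the upper tray's rib (foot of its end wall) wedges past, 0 again once it has snapped over it
- catch_b (a joint): the same at -127 mm. The full tray has square sockets in its corner pillars, 18 mm wide and deep, at x +-104, y +-64 mm from its middle, 1 mm play round each lug. tray_bar above the stand's origin: lugs on the rim 148 mm, catches met near 143 mm, home 132 mm. Both catches need about 15 N together, the tray's 5 to 7 N included; either way round will do
- sleeve_a_mid (a point): middle (half-way up) of a loose steel sleeve, 46 mm across, 30 mm high, 4 mm wall, standing in the end bay of the loose tray on its +x side
- sleeve_b_mid (a point): middle (half-way up) of a loose steel sleeve, 46 mm across, 30 mm high, 4 mm wall, standing in the end bay of the loose tray on its -x side
- billet: bystander: steel bar end, 38 mm across, 65 mm high, standing between the trays; origin under its centre
- screwdriver: bystander: red-handled screwdriver, 190 mm long, lying between the trays; origin at its middle underneath, x along it
- wrench: bystander: steel wrench 180 mm long lying beyond the trays; origin at its middle underneath, x along it
- flange: bystander: turned aluminium flange, 100 mm across, 60 mm high, standing beyond the trays; origin under its centre
- drill: bystander: black and red cordless drill, about 200 mm long, 65 mm high, lying on its side far to the left; origin under its motor housing
Things that resemble listed ones, but are neither listed nor needed, are in the scene too. Leave any purple or turquoise look-alike of the part that bears sleeve_a_mid alone.

How it is judged:
On the way, in this order (a step that is already met when the one before it is completed fails the run):
1. the loose tray is picked up (height (world z) of tray_bar above 0.1 m), for 0.2 s.
2. its four lugs are in the sockets of the full tray (horizontal distance between tray_bar and stand below 0.015 m and z of tray_bar in the frame of stand below 0.145 m and angle between the z axis of tray_bar and the z axis of stand, either way round below 0.04 rad), for 0.2 s.
At the end, for the whole second after the job is handed in: the loose tray sits home on the full one: its bar 129 to 134 mm above the stand's foot and within 15 mm of its middle, level with the stand within 0.02 rad and lined up within 0.08 rad; both catches snapped back (within 1.5 mm); both sleeves still in it; at rest, nothing held (horizontal distance between tray_bar and stand below 0.015 m and z of tray_bar in the frame of stand between 0.129 and 0.134 m and angle between the z axis of tray_bar and the z axis of stand, either way round below 0.02 rad and angle between the x axis of tray_bar and the x axis of stand, either way round below 0.08 rad and value of joint each of catch_a, catch_b below 0.0015 m and linear speed of tray below 0.02 m/s and z of sleeve_a_mid in the frame of tray_bar between -0.06 and 0 m and x of sleeve_a_mid in the frame of tray_bar between -0.118 and 0.118 m and y of sleeve_a_mid in the frame of tray_bar between -0.078 and 0.078 m and z of sleeve_b_mid in the frame of tray_bar between -0.06 and 0 m and x of sleeve_b_mid in the frame of tray_bar between -0.118 and 0.118 m and y of sleeve_b_mid in the frame of tray_bar between -0.078 and 0.078 m); the robot touches nothing.
It fails at once if the loose tray presses or knocks on the full tray or its stand with more than 40 N (contact force between tray and stand above 40 N).
It fails at once if another thing on the bench is moved more than 20 mm (distance of any of billet, screwdriver, wrench, flange, drill from where it was at the start of the episode above 0.02 m).
It also fails if it takes over 67 s, if anything falls off the work surface, if the arm or the gripper's body presses on something with over 40 N, if the wrist force passes 120 N, or if a joint passes its speed limit or range.

ROBOT

A 6-joint arm with a two-finger parallel gripper is mounted at the origin on the work surface. World frame = base frame: x ahead of the robot, y to its left, z up, the work surface at z = 0. Lengths are in m, angles in rad, forces in N, time in s.
With the tool pointing down it reaches from about 0.3 to 0.875 m from the base axis. Payload 4.2 kg.
Tool frame: the origin (TCP) lies on the centre line of the jaws, within the pads' length; the fingertips stand 25 mm ahead of it and the grasp point (between the pads) lies 6 mm ahead of it; x points along the fingers, y is the direction in which the jaws open and shut, and the axes are right-handed (so a half turn about x gives the same grasp; the last joint's range is limited). The gripper opens to 85 mm and grips with 20 to 120 N. Pads are 22 mm wide; open, the fingers measure 114 mm over their backs; the gripper's body (76 mm by 85 mm) begins 54 mm behind the grasp point. The pads swing forward as they close: fully open they stand 13 mm farther back than shut.
Start: joints at [1.151, 0.32, 1.565, -0, 1.257, -0.02], TCP at [0.224, 0.53, 0.233] pointing down, gripper open.
Joint ranges: [-3.11, 3.11], [-0.84, 2.01], [0.21, 2.61], [-1.34, 4.49], [0.05, 2.63], [-2.56, 2.56]. Speed limits (rad/s): [2.57, 2.57, 3.14, 3.14, 3.14, 3.14].

INTERFACE

Orientations are given as a unit quaternion [x, y, z, w].
In Python, from workcell import env, capture, calibration, order gives the robot as it stands.
- The arm moves only by the tool jog_arm, never from a script. Its argument "moves" is a list of rows, each a list of 4 numbers: the shift along the tool's x, y, z in mm, then the turn about the tool's x in rad. A call has 1 to 20 rows; each row shifts and turns the commanded pose from where the row before left it, along the tool's axes as they then stand; what a row does not reach is not made up. A row lasts 1/12 s, in which the tool goes at most 41.7 mm and 7.16 degrees, less where a joint would pass 70% of its speed; a pose out of reach is approached as far as the arm can. A call with a gripper value outside its range is refused whole. "grip" is the closure, from 0 (fully open) to 1 (shut), set as the call begins (left out, the last holds). The fingers move at their own pace and stop on an object; the grip force is fixed at half the most. Time passes only in rows, so rows that do not move let the fingers close. It gives the time, the measured TCP pose, the force and the opening at its end, in the units of the state.
- env.read_state(): the state, without advancing time (a new reading comes with each control period).
- capture(name): name is "scene" or "top"; returns (picture, depth): 480x640x3 uint8, red, green, blue; 480x640 float32, m along the optical axis (not along the pixel's ray), 0 where there is no reading.
- calibration(name): a dict with "camera_matrix" (3x3 intrinsics, pixels), "eye" and "rotation" of the camera in the world. Camera axes: x right, y down, z forward; pixel columns grow to the right and rows downward; lengths in m; the calibration is good to about 2 mm. A picture is of the moment at which its call begins. calibration takes no time and is no camera call.
- order.job_done(): hands the job in, once; it reports no verdict.
The state is a dict: "time_s": time; "joint_positions": joint angles; "joint_velocities": joint speeds; "effort": joint torques, N m; "ee_pos": TCP position; "eef_rot": TCP orientation; "force": force on the tool from outside, world axes, zero at the start; "wrist_torque": the same for the moment, N m; "width": opening from 0.0 (shut) to 1.0 (fully open).
Only numpy, scipy, OpenCV 4.12 (cv2) and the standard library are available. Lean on these libraries where they do the work, as an engineer would, in place of code of your own. Each camera call takes 0.05 s, during which the arm holds its last target.

## Working session

There is one attempt and no reset: what is moved stays moved. The work goes in short steps, Python scripts to look and compute and a tool call to move; the robot and the scene stay as the last step left them, time stands still between calls to the robot, and variables do not carry over. Pictures are saved under pics/ and viewed, and the job is handed in when it is done.

Besides the shell and the picture viewer there is one more tool, called after "Emit:" as a command line: name --pt "numbers of a row" for each row, then --argument value for the rest. jog_arm: Moves the arm, as the interface text tells. Its arguments: {"type":"object","properties":{"moves":{"type":"array"},"grip":{"type":"number"}},"required":["moves"]}

```bash
mkdir -p pics; ls
cat > h.py <<'E'
import numpy as np, cv2, pickle
from workcell import env, capture, calibration, order
from scipy.spatial.transform import Rotation as R
def snap(n,tag):
    p,d=capture(n); np.savez(f'pics/{tag}.npz',p=p,d=d); cv2.imwrite(f'pics/{tag}.png',p[:,:,::-1]); return p,d
def load(tag):
    z=np.load(f'pics/{tag}.npz'); return z['p'],z['d']
def cloud(n,d):
    c=calibration(n);K=np.array(c['camera_matrix']);Rm=np.array(c['rotation']);e=np.array(c['eye'])
    v,u=np.mgrid[0:480,0:640]
    P=np.stack([(u-K[0,2])/K[0,0]*d,(v-K[1,2])/K[1,1]*d,d],-1)
    return P@Rm.T+e
E
python3 - <<'E'
from h import *
for n in('scene','top'):
    snap(n,n+'0'); c=calibration(n);print(n,c)
s=env.read_state();print(s)
E
```

```text
pics
scene {'camera_matrix': array([[492.01456034,   0.        , 316.03151531],
       [  0.        , 492.01456034, 240.11602596],
       [  0.        ,   0.        ,   1.        ]]), 'eye': array([ 1.18321662, -0.04899478,  0.80830391]), 'rotation': array([ 0.75017331,  0.5650081 , -0.20914545, -0.27251428])}
top {'camera_matrix': array([[466.46784042,   0.        , 321.57105588],
       [  0.        , 466.46784042, 236.26086568],
       [  0.        ,   0.        ,   1.        ]]), 'eye': array([0.44675775, 0.11939758, 0.98641157]), 'rotation': array([-0.70110582,  0.70928836, -0.04382642,  0.0586507 ])}
{'time_s': 0.1, 'joint_positions': array([ 1.15100284e+00,  3.20205981e-01,  1.56553986e+00, -5.46038626e-06,
        1.25742470e+00, -1.99661841e-02]), 'joint_velocities': array([ 1.23418344e-05, -4.46922355e-04, -3.64466401e-03,  2.37356338e-03,
       -9.87663589e-04,  1.14928975e-03]), 'effort': array([-1.35846323e-03, -4.16413057e+01, -2.34703356e+01, -1.34630336e-04,
        4.93566011e-03,  2.07286305e-06]), 'ee_pos': array([0.22363332, 0.52926686, 0.23218564]), 'eef_rot': array([ 0.13987512,  0.69314364, -0.1409648 ,  0.69290387]), 'force': array([-0.20224242,  1.36571173, -0.76234229]), 'wrist_torque': array([-0.01398642, -0.01344411,  0.02943035]), 'width': 0.998552362863323}
```

```bash
sed -i "s/Rm=np.array(c\['rotation'\])/Rm=R.from_quat(c['rotation']).as_matrix()/" h.py
```

```text
(no output)
```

View pics/scene0.png

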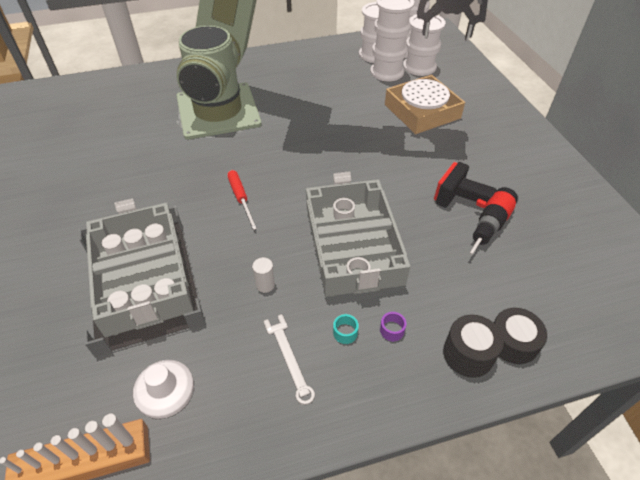

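View pics/top0.png

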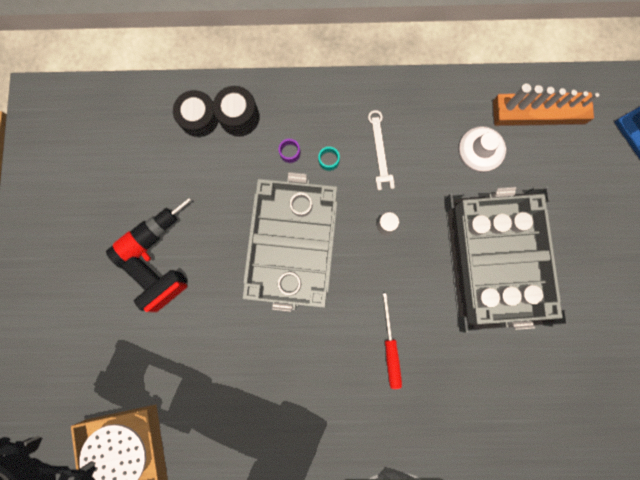

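The loose tray, with its two sleeves, is at top-view pixels (292,243). The full tray, with six slugs in the stand, is at (508,258). The turquoise ring (329,157) and purple ring (290,151) are look-alikes and stay put.

```bash
python3 - <<'E'
from h import *
p,d=load('top0'); P=cloud('top',d)
p2,d2=load('scene0'); P2=cloud('scene',d2)
# table check
for nm,PP in(('top',P),('scene',P2)):
  for (c,zn,box) in (('loose',.076,((235,175),(345,312))),('full',.082,((445,185),(570,330)))):
    m=np.zeros((480,640),bool)
    if nm=='top': m[box[0][1]:box[1][1],box[0][0]:box[1][0]]=1
    else:
        b=((300,170),(415,300)) if c=='loose' else ((75,195),(205,350)); m[b[0][1]:b[1][1],b[0][0]:b[1][0]]=1
    z=PP[...,2]
    h,e=np.histogram(z[m],bins=np.arange(-.01,.12,.002));
    print(nm,c,[(round(1000*e[i]),h[i]) for i in range(len(h)) if h[i]>60])
    s=m&(abs(z-zn)<.004)
    q=PP[s][:,:2]; print(len(q), q.min(0),q.max(0)); r=cv2.minAreaRect((q*1000).astype(np.float32)); print(r)
    s=m&(abs(z-zn-.018)<.006); q=PP[s][:,:2]; print('catch',[ (np.median(q[g],0).round(4), g.sum()) for g in (q[:,0]>q[:,0].mean(), q[:,0]<q[:,0].mean())])
E
python3 - <<'E'
from h import *
p,d=load('top0')
a=cv2.resize(p[170:335,235:345],None,fx=3.5,fy=3.5,interpolation=cv2.INTER_CUBIC);b=cv2.resize(p[170:335,440:575],None,fx=3.5,fy=3.5,interpolation=cv2.INTER_CUBIC)
cv2.imwrite('pics/crop.png',np.hstack([a,b])[:590,:,::-1][:, :800] if 0 else cv2.resize(np.hstack([a,b])[:,:,::-1],(800,540)))
E
```

```text
top loose [(-4, np.int64(316)), (-2, np.int64(1378)), (0, np.int64(2015)), (2, np.int64(836)), (4, np.int64(109)), (16, np.int64(368)), (18, np.int64(1738)), (20, np.int64(2426)), (22, np.int64(1118)), (24, np.int64(203)), (26, np.int64(67)), (30, np.int64(77)), (36, np.int64(86)), (38, np.int64(113)), (40, np.int64(163)), (42, np.int64(82)), (48, np.int64(130)), (50, np.int64(133)), (52, np.int64(89)), (56, np.int64(116)), (58, np.int64(158)), (60, np.int64(104)), (64, np.int64(65)), (66, np.int64(61)), (68, np.int64(66)), (70, np.int64(188)), (72, np.int64(441)), (74, np.int64(797)), (76, np.int64(663)), (78, np.int64(191))]
2092 [0.44055784 0.10799306] [0.69813256 0.29185967]
((568.8445434570312, 200.07595825195312), (165.9521484375, 254.15267944335938), 83.58377075195312)
catch [(array([0.6969, 0.1851]), np.int64(93)), (array([0.4426, 0.2142]), np.int64(104))]
top full [(-4, np.int64(349)), (-2, np.int64(1236)), (0, np.int64(1637)), (2, np.int64(823)), (4, np.int64(611)), (6, np.int64(593)), (8, np.int64(243)), (22, np.int64(371)), (24, np.int64(1270)), (26, np.int64(1695)), (28,
[... 2258 characters left out ...]
.int64(288)), (44, np.int64(336)), (46, np.int64(315)), (48, np.int64(326)), (50, np.int64(271)), (52, np.int64(226)), (54, np.int64(213)), (56, np.int64(276)), (58, np.int64(688)), (60, np.int64(729)), (62, np.int64(279)), (64, np.int64(185)), (66, np.int64(215)), (68, np.int64(243)), (70, np.int64(230)), (72, np.int64(232)), (74, np.int64(255)), (76, np.int64(382)), (78, np.int64(647)), (80, np.int64(834)), (82, np.int64(601)), (84, np.int64(103))]
2185 [ 0.4052324  -0.31301399] [ 0.66316851 -0.13890381]
((533.93701171875, -225.89599609375), (259.1321716308594, 166.05908203125), 3.300199031829834)
catch [(array([ 0.6641, -0.2184]), np.int64(68)), (array([ 0.4042, -0.234 ]), np.int64(124))]
```

View pics/crop.png

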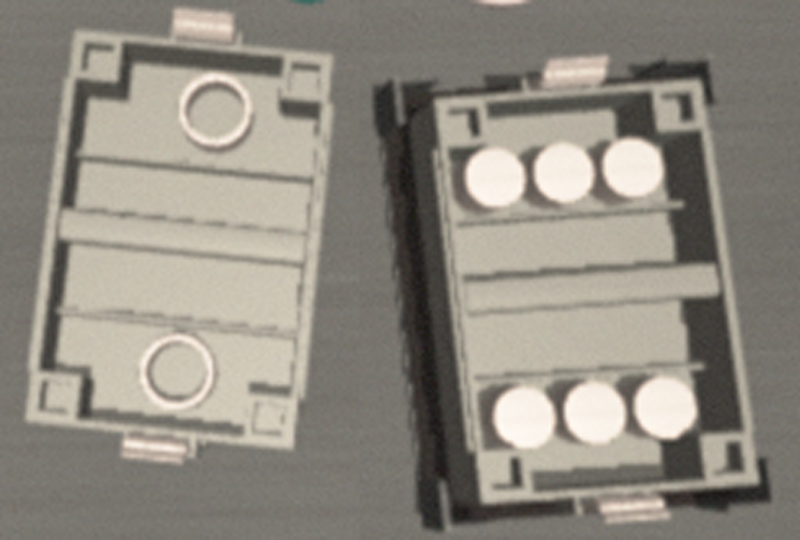

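```bash
cat >> h.py <<'E'
from scipy.optimize import minimize
from scipy.ndimage import distance_transform_edt
_N=300
_g=(np.arange(_N)-_N/2+.5)
def _tmpl():
    X,Y=np.meshgrid(_g,_g,indexing='ij'); X=abs(X);Y=abs(Y)
    t=(X<=120)&(Y<=80)&~((X<116)&(Y<76))
    t|=(X<=10)&(Y<=76)
    t|=(X>=90)&(X<=120)&(Y>=50)&(Y<=80)&~((abs(X-104)<9)&(abs(Y-64)<9))
    return t
_dt=distance_transform_edt(~_tmpl())
def fit(P,z0,c0,yaw0,dz=.005):
    d=P[np.isfinite(P[...,2])&(abs(P[...,2]-z0)<dz)][:,:2]*1000
    c0=np.array(c0)*1000
    # plane crop
    def loc(v): 
        q=d-v[:2]; c,s=np.cos(v[2]),np.sin(v[2]); return np.c_[q[:,0]*c+q[:,1]*s,-q[:,0]*s+q[:,1]*c]
    q=loc([*c0,yaw0]); k=(abs(q[:,0])<130)&(abs(q[:,1])<90)&~((abs(q[:,1])<24)&(abs(q[:,0])>123.5)); d=d[k]
    from scipy.ndimage import map_coordinates
    def cost(v):
        q=loc([v[0],v[1],v[2]/100]); return np.minimum(map_coordinates(_dt,(q+_N/2-.5).T,order=1,mode='nearest'),5).mean()
    best=None
    for k in range(6):
        rng=np.random.RandomState(k); r=minimize(cost,[c0[0]+rng.randn()*2,c0[1]+rng.randn()*2,yaw0*100+rng.randn()],method='Nelder-Mead',options=dict(xatol=.01,fatol=1e-5))
        if best is None or r.fun<best.fun: best=r
    v=best.x; return np.array([v[0]/1000,v[1]/1000,v[2]/100]),best.fun,len(d)
def tool():
    s=env.read_state(); return np.array(s['ee_pos']),R.from_quat(s['eef_rot']).as_matrix(),s
def plan(xyz,yaw=None):
    p,M,s=tool(); sh=M.T@(np.array(xyz)-p)*1000
    y=np.arctan2(M[1,1],M[0,1]); print('pos',p.round(4),'axis',M[:,0].round(3),'yaw_y',y.round(4),'shift mm',sh.round(1),'z',M[:,2].round(3))
    if yaw is not None:
        dy=(yaw-y+np.pi/2)%np.pi-np.pi/2; print('world dyaw',dy,'tool turn (about x down)',-dy,'q6',s['joint_positions'][5])
E
python3 - <<'E'
from h import *
for n in('top','scene'):
    P=cloud(n,load(n+'0')[1])
    a=fit(P,.075,(.5697,.2),-.113);b=fit(P,.081,(.5327,-.2268),.06)
    print(n,a,b,(b[0]-a[0]))
plan([.57,.2,.16],-.113)
E
```

```text
top (array([ 0.56951346,  0.19964092, -0.11396145]), np.float64(0.27268822120739605), 2277) (array([ 0.53223441, -0.22651353,  0.06063179]), np.float64(0.28297715659230777), 2608) [-0.03727906 -0.42615445  0.17459324]
scene (array([ 0.57124991,  0.2007321 , -0.11301232]), np.float64(0.32259234985868557), 2048) (array([ 0.53411984, -0.22562093,  0.0608346 ]), np.float64(0.3525804948274415), 2448) [-0.03713007 -0.42635303  0.17384692]
pos [0.2236 0.5293 0.2322] axis [-0.001 -0.001 -1.   ] yaw_y 1.171 shift mm [  72.4 -168.4  447.2] z [ 0.921 -0.389 -0.   ]
world dyaw -1.2839707315505131 tool turn (about x down) 1.2839707315505131 q6 -0.019966184132205824
```

Emit:
jog_arm --pt "0 -12 32 0" --pt "0 -12 32 0" --pt "0 -12 32 0" --pt "0 -12 32 0" --pt "0 -12 32 0" --pt "0 -12 32 0" --pt "0 -12 32 0" --pt "0 -12 32 0" --pt "0 -12 32 0" --pt "0 -12 32 0" --pt "0 -12 32 0" --pt "0 -12 32 0" --pt "0 -12 32 0" --pt "0 -12 32 0" --grip 0.3

```text
time_s: 1.27
ee_pos: [0.5719, 0.1991, 0.2325]
eef_rot: [0.14, 0.693, -0.141, 0.693]
force: [1.2, 0.4, 0.7]
width: 0.703
```

Emit:
jog_arm --pt "0 0 0 0.117" --pt "0 0 0 0.117" --pt "0 0 0 0.117" --pt "0 0 0 0.117" --pt "0 0 0 0.117" --pt "0 0 0 0.117" --pt "0 0 0 0.117" --pt "0 0 0 0.117" --pt "0 0 0 0.117" --pt "0 0 0 0.117" --pt "0 0 0 0.114" --pt "0 0 0 0" --pt "0 0 0 0"

```text
time_s: 2.35
ee_pos: [0.5709, 0.2005, 0.2325]
eef_rot: [-0.527, -0.472, 0.527, -0.472]
force: [-0.0, -0.3, 0.3]
width: 0.7
```

Run:
```python
from h import *
plan([.5704,.2002,.072],-.1135)
s=env.read_state();print(s['time_s'],s['force'],s['width'])
```

```text
pos [0.5709 0.2005 0.2325] axis [-0.001 -0.    -1.   ] yaw_y -0.1101 shift mm [160.5  -0.4   0.3] z [-0.11  -0.994  0.   ]
world dyaw -0.0033817401891786947 tool turn (about x down) 0.0033817401891786947 q6 0.42875252965247734
2.35 [-0.02988846 -0.29840737  0.28716194] 0.6996905505132578
```

Emit:
jog_arm --pt "20 0 0 0.003" --pt "20 0 0 0" --pt "20 0 0 0" --pt "20 0 0 0" --pt "20 0 0 0" --pt "15 0 0 0" --pt "15 0 0 0" --pt "10 0 0 0" --pt "10 0 0 0" --pt "5 0 0 0" --pt "4 0 0 0" --pt "0 0 0 0" --pt "0 0 0 0"

```text
time_s: 3.43
ee_pos: [0.5715, 0.2007, 0.0743]
eef_rot: [0.528, 0.47, -0.528, 0.47]
force: [-0.1, -0.5, 0.1]
width: 0.704
```

Run:
```python
from h import *
plan([.5704,.2002,.072],-.1135)
p,d=snap('scene','s1')
cv2.imwrite('pics/s1c.png',cv2.resize(p[100:320,270:460],None,fx=2.7,fy=2.7)[:,:,::-1])
```

```text
pos [0.5715 0.2007 0.0743] axis [ 0.001  0.    -1.   ] yaw_y -0.1157 shift mm [ 2.3 -1.   0.6] z [-0.115 -0.993 -0.   ]
world dyaw 0.0022222742758319924 tool turn (about x down) -0.0022222742758319924 q6 0.4343499378972215
```

View pics/s1c.png

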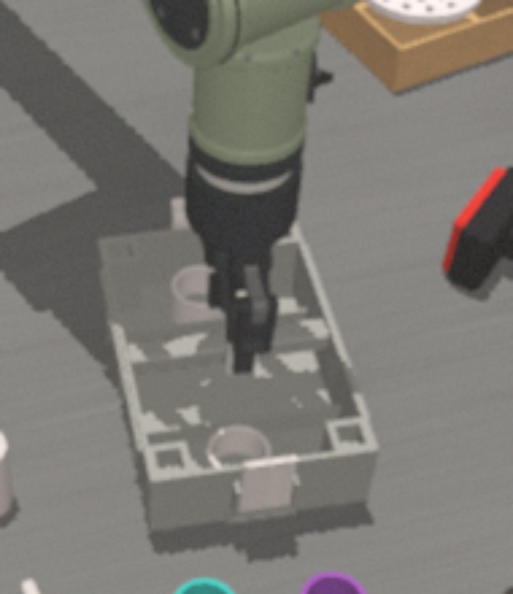

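The gripper straddles the middle of the bar, at about (245,330) in the crop. Closing on it next.

Emit:
jog_arm --pt "2 -1 0 0" --pt "0 0 0 0"

```text
time_s: 3.65
ee_pos: [0.5701, 0.2007, 0.0722]
eef_rot: [0.528, 0.47, -0.528, 0.47]
force: [-0.2, -0.7, -0.3]
width: 0.7
```

Emit:
jog_arm --pt "0 0 0 0" --pt "0 0 0 0" --pt "0 0 0 0" --pt "0 0 0 0" --pt "0 0 0 0" --pt "0 0 0 0" --pt "0 0 0 0" --pt "0 0 0 0" --pt "0 0 0 0" --pt "0 0 0 0" --grip 1

```text
time_s: 4.48
ee_pos: [0.57, 0.2007, 0.0724]
eef_rot: [0.528, 0.47, -0.528, 0.47]
force: [-1.8, -0.2, 5.5]
width: 0.196
```

Emit:
jog_arm --pt "-2 0 0 0" --pt "-3 0 0 0" --pt "-5 0 0 0" --pt "-5 0 0 0" --pt "-5 0 0 0" --pt "0 0 0 0" --pt "0 0 0 0" --pt "0 0 0 0"

```text
time_s: 5.15
ee_pos: [0.57, 0.2006, 0.0918]
eef_rot: [-0.528, -0.47, 0.528, -0.47]
force: [0.7, -0.4, -7.5]
width: 0.202
```

Run:
```python
from h import *
print(env.read_state()['force'],env.read_state()['wrist_torque'],env.read_state()['width'])
p,d=snap('scene','s2')
cv2.imwrite('pics/s2c.png',cv2.resize(p[100:320,270:460],None,fx=2.7,fy=2.7)[:,:,::-1])
```

```text
[ 0.74974619 -0.40578027 -7.5467002 ] [ 0.05085151  0.03672484 -0.02084966] 0.20179257360465522
```

View pics/s2c.png

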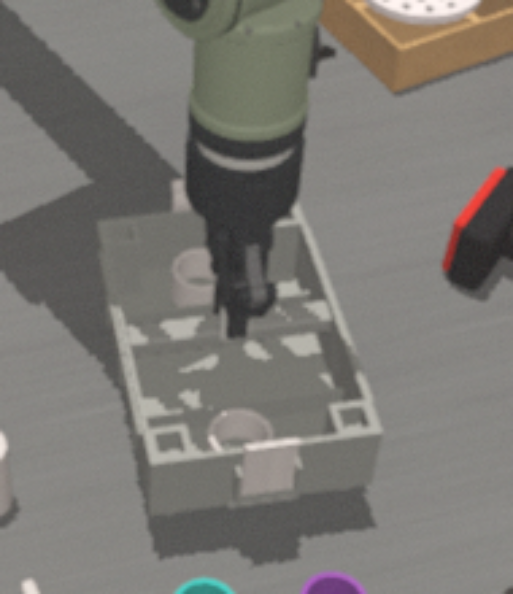

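Emit:
jog_arm --pt "-10 0 0 0" --pt "-15 0 0 0" --pt "-20 0 0 0" --pt "-20 0 0 0" --pt "-20 0 0 0" --pt "-20 0 0 0" --pt "-12 0 0 0" --pt "-6 0 0 0" --pt "0 0 0 0" --pt "0 0 0 0"

```text
time_s: 6.03
ee_pos: [0.5697, 0.2005, 0.2147]
eef_rot: [-0.528, -0.47, 0.528, -0.47]
force: [0.1, 0.1, -7.8]
width: 0.203
```

Emit:
jog_arm --pt "0 0 6 0" --pt "0 0.5 14 0" --pt "0 1 22 0" --pt "0 1 28 0" --pt "0 1 30 0" --pt "0 1 30 0" --pt "0 1 30 0" --pt "0 1 30 0" --pt "0 1 30 0" --pt "0 1 30 0" --pt "0 1 30 0" --pt "0 1 30 0" --pt "0 1 30 0" --pt "0 0.6 28 0" --pt "0 0 24 0" --pt "0 0 18 0" --pt "0 0 11 0" --pt "0 0 6 0" --pt "0 0 0 0" --pt "0 0 0 0"

```text
time_s: 7.7
ee_pos: [0.5324, -0.2244, 0.2145]
eef_rot: [0.528, 0.471, -0.528, 0.47]
force: [0.1, 0.8, -7.2]
width: 0.195
```

Emit:
jog_arm --pt "0 0 0 -0.012" --pt "0 0 0 -0.025" --pt "0 0 0 -0.025" --pt "0 0 0 -0.025" --pt "0 0 0 -0.025" --pt "0 0 0 -0.025" --pt "0 0 0 -0.025" --pt "0 0 0 -0.012" --pt "0 0 0 0" --pt "0 0 0 0" --pt "0 0 0 0"

```text
time_s: 8.62
ee_pos: [0.5327, -0.2249, 0.2149]
eef_rot: [0.485, 0.514, -0.485, 0.514]
force: [0.4, 0.2, -5.4]
width: 0.2
```

```bash
cat > m.py <<'E'
from h import *
import sys
t=sys.argv[1]
zr=float(sys.argv[2]) # tcp->rim offset: rim = tcp z + zr
pt,M,s=tool(); plan([.5332,-.2261,.16],.0607)
print(s['time_s'],s['force'],s['wrist_torque'],s['width'])
ref={'top':[ 0.53223441,-0.22651353,0.06063179],'scene':[ 0.53411984,-0.22562093,0.0608346]}
for n in('top','scene'):
    p,d=snap(n,n+t);P=cloud(n,d); z0=pt[2]+zr
    # plane of the rim: level check
    f,c,k=fit(P,z0,ref[n][:2],.0607,.006)
    dd=f-ref[n]; q=P.reshape(-1,3); cs,sn=np.cos(f[2]),np.sin(f[2]);l=np.c_[(q[:,0]-f[0])*cs+(q[:,1]-f[1])*sn,-(q[:,0]-f[0])*sn+(q[:,1]-f[1])*cs,q[:,2]]
    a,b=abs(l[:,0]),abs(l[:,1])
    m=(a<119.5e-3)&(b<79.5e-3)&((a>.1165)|(b>.0765))&(abs(l[:,2]-z0)<.008)
    A=np.c_[l[m][:,:2],np.ones(m.sum())]; co=np.linalg.lstsq(A,l[m][:,2],rcond=None)[0]
    r=l[m][:,2]-A@co; w=abs(r)<.003; co=np.linalg.lstsq(A[w],l[m][w,2],rcond=None)[0]
    print(n,f,'cost',c,k,'err xy mm',dd[:2]*1000,'yaw',dd[2],'slope x,y',co[:2].round(4),'rim z',co[2].round(4),m.sum())
E
python3 m.py A 0.004
```

```text
pos [ 0.5327 -0.2249  0.2149] axis [ 0.  0. -1.] yaw_y 0.0579 shift mm [54.9  0.4  1.2] z [ 0.058 -0.998 -0.   ]
world dyaw 0.0028197964983880386 tool turn (about x down) -0.0028197964983880386 q6 -0.4773587755731581
8.6167 [ 0.4479043   0.20026347 -5.43373773] [0.00788767 0.05231133 0.00041034] 0.19974588362960363
top [ 0.53239241 -0.22441331  0.05901265] cost 0.28835228006461755 2688 err xy mm [0.1580046  2.10022355] yaw -0.001619136497415019 slope x,y [0.0009 0.0002] rim z 0.2183 863
scene [ 0.53451702 -0.22366462  0.06013011] cost 0.3924010689589679 2719 err xy mm [0.39717866 1.95631272] yaw -0.0007044904290612608 slope x,y [-0.0032  0.0022] rim z 0.2179 850
```

Emit:
jog_arm --pt "5 -0.4 2 -0.001" --pt "10 0 0 0" --pt "10 0 0 0" --pt "10 0 0 0" --pt "5 0 0 0" --pt "5 0 0 0" --pt "3 0 0 0" --pt "0 0 0 0" --pt "0 0 0 0" --pt "0 0 0 0"

```text
time_s: 9.55
ee_pos: [0.5328, -0.227, 0.1674]
eef_rot: [0.485, 0.514, -0.485, 0.515]
force: [0.5, 0.1, -6.8]
width: 0.196
```

```bash
python3 m.py B 0.0035
```

```text
pos [ 0.5328 -0.227   0.1674] axis [ 0.001 -0.    -1.   ] yaw_y 0.059 shift mm [ 7.4  0.4 -0.9] z [ 0.059 -0.998  0.   ]
world dyaw 0.0016626475090781856 tool turn (about x down) -0.0016626475090781856 q6 -0.48179009236647613
9.55 [ 0.45181339  0.07888924 -6.8063679 ] [-0.00492714  0.07778911 -0.0574539 ] 0.19590665107332023
top [ 0.53243837 -0.22648143  0.05932726] cost 0.29047902658888647 2337 err xy mm [0.20396479 0.03209661] yaw -0.0013045340143178832 slope x,y [0.0025 0.0008] rim z 0.1707 719
scene [ 0.53461878 -0.22580581  0.06060961] cost 0.39566302048508095 2596 err xy mm [ 0.49893861 -0.1848781 ] yaw -0.00022498922965333984 slope x,y [-0.0044  0.0039] rim z 0.1703 818
```

Emit:
jog_arm --pt "2 -0.3 0 -0.001" --pt "2 0 0 0" --pt "2 0 0 0" --pt "1 0 0 0" --pt "1 0 0 0" --pt "0.5 0 0 0" --pt "0 0 0 0" --pt "0 0 0 0" --pt "0 0 0 0"

```text
time_s: 10.4
ee_pos: [0.5322, -0.227, 0.1585]
eef_rot: [0.485, 0.515, -0.485, 0.515]
force: [0.3, 0.7, -6.4]
width: 0.202
```

Emit:
jog_arm --pt "0.5 0 0 0" --pt "0.5 0 0 0" --pt "0.5 0 0 0" --pt "0.5 0 0 0" --pt "0 0 0 0"

```text
time_s: 10.82
ee_pos: [0.5321, -0.2269, 0.1563]
eef_rot: [0.485, 0.515, -0.485, 0.515]
force: [0.8, 0.1, -6.1]
width: 0.2
```

Emit:
jog_arm --pt "0.5 0 0 0" --pt "0.5 0 0 0" --pt "0.5 0 0 0" --pt "0 0 0 0"

```text
time_s: 11.15
ee_pos: [0.532, -0.2269, 0.1547]
eef_rot: [0.485, 0.515, -0.485, 0.515]
force: [1.1, 0.7, -6.2]
width: 0.204
```

Emit:
jog_arm --pt "0.5 0 0 0" --pt "0.5 0 0 0" --pt "0 0 0 0"

```text
time_s: 11.4
ee_pos: [0.5321, -0.2269, 0.1538]
eef_rot: [0.485, 0.515, -0.485, 0.515]
force: [0.3, -0.3, -6.0]
width: 0.198
```

Emit:
jog_arm --pt "0.5 0 0 0" --pt "0.5 0 0 0" --pt "0 0 0 0"

```text
time_s: 11.65
ee_pos: [0.5321, -0.2269, 0.1528]
eef_rot: [0.485, 0.515, -0.485, 0.515]
force: [-0.3, 0.2, -7.2]
width: 0.2
```

```bash
python3 m.py C 0.0035
```

```text
pos [ 0.5321 -0.2269  0.1528] axis [-0.  0. -1.] yaw_y 0.06 shift mm [-7.2  1.2 -0.7] z [ 0.06  -0.998 -0.   ]
world dyaw 0.0007056830756730914 tool turn (about x down) -0.0007056830756730914 q6 -0.4830286091911419
11.65 [-0.28980385  0.23050204 -7.21838471] [0.00290073 0.07284927 0.04845075] 0.20046880921268578
top [ 0.53179883 -0.22637267  0.05992476] cost 0.28113404469326386 2227 err xy mm [-0.43558056  0.14085645] yaw -0.0007070255568811662 slope x,y [-0.0001 -0.0033] rim z 0.1563 686
scene [ 0.53377914 -0.22561099  0.06150847] cost 0.3752423222684793 2492 err xy mm [-0.34070423  0.00993853] yaw 0.000673872524551665 slope x,y [-0.0036  0.0004] rim z 0.1557 806
```

Emit:
jog_arm --pt "0.5 0.3 0 0" --pt "0.5 0 0 0" --pt "0.5 0 0 0" --pt "0 0 0 0"

```text
time_s: 12.08
ee_pos: [0.5323, -0.2268, 0.1512]
eef_rot: [0.485, 0.515, -0.485, 0.515]
force: [0.5, 0.5, -6.5]
width: 0.2
```

Emit:
jog_arm --pt "0.5 0 0 0" --pt "0.5 0 0 0" --pt "0 0 0 0"

```text
time_s: 12.33
ee_pos: [0.5325, -0.2269, 0.1505]
eef_rot: [0.485, 0.515, -0.485, 0.515]
force: [0.6, 0.9, -5.5]
width: 0.199
```

Emit:
jog_arm --pt "0.5 0 0 0" --pt "0.5 0 0 0" --pt "0 0 0 0"

```text
time_s: 12.58
ee_pos: [0.5327, -0.227, 0.15]
eef_rot: [0.485, 0.514, -0.485, 0.515]
force: [-1.8, 0.6, -1.5]
width: 0.191
```

Emit:
jog_arm --pt "0.5 0 0 0" --pt "0.5 0 0 0" --pt "0 0 0 0"

```text
time_s: 12.83
ee_pos: [0.5331, -0.2271, 0.1492]
eef_rot: [0.485, 0.514, -0.484, 0.515]
force: [-0.7, 0.2, 2.1]
width: 0.194
```

Emit:
jog_arm --pt "0.5 0 0 0" --pt "0.5 0 0 0" --pt "0 0 0 0"

```text
time_s: 13.08
ee_pos: [0.5329, -0.2271, 0.1479]
eef_rot: [0.485, 0.514, -0.485, 0.515]
force: [-1.0, 0.7, 3.9]
width: 0.203
```

```bash
python3 m.py D 0.0035
```

```text
pos [ 0.5329 -0.2271  0.1479] axis [ 0.001 -0.001 -1.   ] yaw_y 0.06 shift mm [-12.1   0.4  -1. ] z [ 0.06  -0.998  0.001]
world dyaw 0.0006948082477629125 tool turn (about x down) -0.0006948082477629125 q6 -0.4827910308104043
13.0833 [-1.04329884  0.74047848  3.92043176] [ 0.04163386 -0.03667495  0.03160262] 0.20328256068540937
top [ 0.53246951 -0.22652683  0.06076399] cost 0.2878113315889225 2214 err xy mm [ 0.23509574 -0.0132961 ] yaw 0.00013219644490931187 slope x,y [ 0.0075 -0.0021] rim z 0.1514 681
scene [ 0.5346302  -0.22579748  0.06242186] cost 0.3959632783849399 2495 err xy mm [ 0.51036343 -0.17654715] yaw 0.0015872609835040075 slope x,y [-0.0003  0.0023] rim z 0.1507 800
```

Emit:
jog_arm --pt "0.5 0 0 0" --pt "0.5 0 0 0" --pt "0 0 0 0"

```text
time_s: 13.43
ee_pos: [0.5326, -0.2271, 0.1466]
eef_rot: [0.485, 0.515, -0.485, 0.515]
force: [0.3, 0.0, 4.8]
width: 0.199
```

Emit:
jog_arm --pt "0.5 0 0 0" --pt "0.5 0 0 0" --pt "0 0 0 0"

```text
time_s: 13.68
ee_pos: [0.5328, -0.2271, 0.1457]
eef_rot: [0.485, 0.514, -0.485, 0.515]
force: [-0.3, 0.2, 5.3]
width: 0.197
```

Emit:
jog_arm --pt "0.5 0 0 0" --pt "0.5 0 0 0" --pt "0 0 0 0"

```text
time_s: 13.93
ee_pos: [0.5328, -0.2271, 0.145]
eef_rot: [0.485, 0.514, -0.485, 0.515]
force: [-0.4, 0.2, 6.2]
width: 0.201
```

Emit:
jog_arm --pt "0.5 0 0 0" --pt "0.5 0 0 0" --pt "0 0 0 0"

```text
time_s: 14.18
ee_pos: [0.532, -0.2268, 0.1426]
eef_rot: [0.485, 0.515, -0.485, 0.514]
force: [-0.4, -0.8, 0.3]
width: 0.2
```

Emit:
jog_arm --pt "0.5 0 0 0" --pt "0.5 0 0 0" --pt "0 0 0 0"

```text
time_s: 14.43
ee_pos: [0.5313, -0.2267, 0.1416]
eef_rot: [0.484, 0.516, -0.485, 0.514]
force: [-3.7, -1.0, -0.5]
width: 0.198
```

Emit:
jog_arm --pt "0.5 0 0 0" --pt "0.5 0 0 0" --pt "0 0 0 0"

```text
time_s: 14.68
ee_pos: [0.5316, -0.2268, 0.1413]
eef_rot: [0.484, 0.515, -0.485, 0.514]
force: [-4.6, -0.5, 2.6]
width: 0.196
```

```bash
python3 m.py E 0.0035
```

```text
pos [ 0.5316 -0.2268  0.1413] axis [-0.002  0.    -1.   ] yaw_y 0.06 shift mm [-18.7   1.6  -0.6] z [ 0.06  -0.998 -0.001]
world dyaw 0.0006933986460346819 tool turn (about x down) -0.0006933986460346819 q6 -0.4827783043861704
14.6833 [-4.63567532 -0.4554404   2.57274204] [ 0.00826299  0.62264863 -0.04530604] 0.19577423818772852
top [ 0.5309972  -0.22628433  0.05880744] cost 0.2820655061863824 2184 err xy mm [-1.23720765  0.22920445] yaw -0.0018243488089215235 slope x,y [ 0.02   -0.0037] rim z 0.1448 701
scene [ 0.53327535 -0.22550229  0.05963065] cost 0.37796109647246645 2492 err xy mm [-0.84448676  0.11864055] yaw -0.0012039468484586618 slope x,y [0.0096 0.0001] rim z 0.1439 833
```

One side, at -x, has gone over; +x still stands slightly high (slope about 0.015). I'll ease x back and keep pressing gently.

Emit:
jog_arm --pt "0.5 0.5 0 0" --pt "0.5 0 0 0" --pt "0 0 0 0"

```text
time_s: 15.03
ee_pos: [0.5319, -0.2265, 0.1392]
eef_rot: [0.484, 0.516, -0.485, 0.514]
force: [-2.6, -0.5, -4.1]
width: 0.203
```

Emit:
jog_arm --pt "0.5 0.3 0 0" --pt "0.5 0 0 0" --pt "0 0 0 0"

```text
time_s: 15.28
ee_pos: [0.5333, -0.2265, 0.1385]
eef_rot: [0.485, 0.515, -0.485, 0.514]
force: [-1.8, 0.1, -9.2]
width: 0.196
```

Emit:
jog_arm --pt "0.5 0 0 0" --pt "0.5 0 0 0" --pt "0 0 0 0"

```text
time_s: 15.53
ee_pos: [0.5333, -0.2267, 0.1383]
eef_rot: [0.485, 0.515, -0.485, 0.515]
force: [-1.8, -0.2, -6.8]
width: 0.196
```

```bash
python3 m.py F 0.0035
```

```text
pos [ 0.5333 -0.2267  0.1383] axis [ 0.  0. -1.] yaw_y 0.0601 shift mm [-21.7  -0.1  -0.6] z [ 0.06  -0.998 -0.   ]
world dyaw 0.0005805540088619221 tool turn (about x down) -0.0005805540088619221 q6 -0.48218561922984865
15.5333 [-1.79443893 -0.16417075 -6.81093906] [ 0.04683965  0.38992211 -0.00514731] 0.19621976215622258
top [ 0.5330383  -0.22615298  0.06018698] cost 0.27614960797529126 2126 err xy mm [0.80389479 0.36055457] yaw -0.0004448098457156893 slope x,y [-0.0022 -0.0017] rim z 0.1418 654
scene [ 0.53511217 -0.22551678  0.06353235] cost 0.3995384393095719 2467 err xy mm [0.99232778 0.1041471 ] yaw 0.0026977539681427853 slope x,y [-0.0052 -0.    ] rim z 0.1412 753
```

Emit:
jog_arm --pt "0.5 0 0 0" --pt "0.5 0 0 0" --pt "0 0 0 0"

```text
time_s: 15.88
ee_pos: [0.5334, -0.2269, 0.1382]
eef_rot: [0.485, 0.514, -0.485, 0.515]
force: [-3.0, 1.8, -0.5]
width: 0.201
```

Emit:
jog_arm --pt "0.5 0 0 0" --pt "0.5 0 0 0" --pt "0 0 0 0"

```text
time_s: 16.13
ee_pos: [0.5336, -0.2269, 0.1381]
eef_rot: [0.485, 0.514, -0.484, 0.515]
force: [-4.8, 2.5, 7.0]
width: 0.202
```

Emit:
jog_arm --pt "0.5 0 0 0" --pt "0 0 0 0" --pt "0 0 0 0"

```text
time_s: 16.38
ee_pos: [0.5336, -0.227, 0.1381]
eef_rot: [0.485, 0.514, -0.484, 0.516]
force: [-4.8, 2.9, 9.1]
width: 0.202
```

```bash
python3 m.py G 0.0035
python3 - <<'E'
from h import *
p,d=load('sceneG');cv2.imwrite('pics/Gc.png',cv2.resize(p[150:370,50:240],None,fx=2.7,fy=2.7,interpolation=cv2.INTER_CUBIC)[:,:,::-1])
E
```

```text
pos [ 0.5336 -0.227   0.1381] axis [ 0.002 -0.001 -1.   ] yaw_y 0.06 shift mm [-21.9  -0.3  -0.9] z [ 0.06  -0.998  0.001]
world dyaw 0.0007248939106123675 tool turn (about x down) -0.0007248939106123675 q6 -0.48217269569874005
16.3833 [-4.78869415  2.89037837  9.10739679] [0.37802288 0.92079165 0.02682458] 0.2018174123477984
top [ 0.53337367 -0.22637082  0.06090774] cost 0.29565719778179333 2147 err xy mm [1.1392582  0.14271096] yaw 0.00027595158832673106 slope x,y [-0.004  -0.0055] rim z 0.1416 645
scene [ 0.53534602 -0.22568616  0.06308607] cost 0.3919234632808526 2474 err xy mm [ 1.22617664 -0.06523054] yaw 0.002251470643112388 slope x,y [-0.0079  0.0016] rim z 0.1412 755
```

View pics/Gc.png

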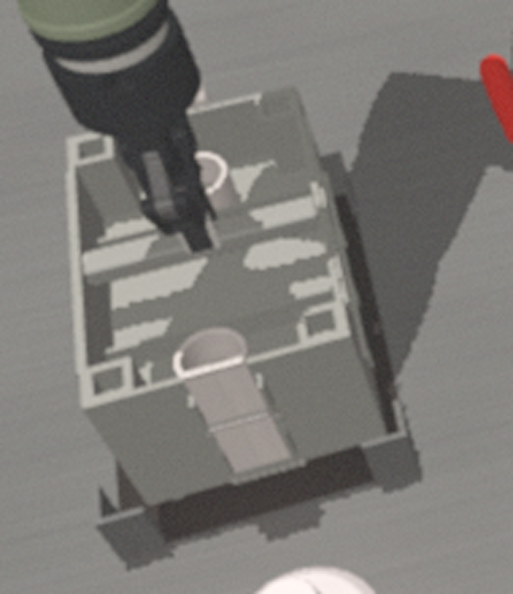

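Home: it's on a hard stop at TCP z 0.138, and the near catch (225,410) lies over the rib. I'll relax the press, then release.

Emit:
jog_arm --pt "-0.5 -0.3 0 0" --pt "-0.5 -0.2 0 0" --pt "0 0 0 0" --pt "0 0 0 0"

```text
time_s: 16.82
ee_pos: [0.5335, -0.2269, 0.1381]
eef_rot: [0.485, 0.514, -0.484, 0.515]
force: [-3.1, 1.6, 6.6]
width: 0.201
```

Emit:
jog_arm --pt "0 0 0 0" --pt "0 0 0 0" --pt "0 0 0 0" --pt "0 0 0 0" --pt "0 0 0 0" --pt "0 0 0 0" --grip 0.4

```text
time_s: 17.32
ee_pos: [0.5329, -0.227, 0.1368]
eef_rot: [0.485, 0.515, -0.485, 0.515]
force: [-0.2, -0.4, 0.2]
width: 0.595
```

Emit:
jog_arm --pt "-3 0 0 0" --pt "-8 0 0 0" --pt "-15 0 0 0" --pt "-20 0 0 0" --pt "-30 0 0 0" --pt "-30 0 0 0" --pt "-30 0 0 0" --pt "0 0 25 0" --pt "0 0 25 0" --pt "0 0 25 0" --pt "0 0 25 0" --pt "0 0 25 0" --pt "0 0 25 0" --pt "0 0 25 0" --pt "0 0 0 0" --pt "0 0 0 0"

```text
time_s: 18.65
ee_pos: [0.543, -0.4025, 0.2729]
eef_rot: [0.485, 0.514, -0.485, 0.514]
force: [0.0, 0.5, 0.5]
width: 0.6
```

```bash
sed -e "s/z0=pt\[2\]+zr/z0=zr/" m.py > m2.py; python3 m2.py H 0.1415
python3 - <<'E'
from h import *
for n in('top','scene'):
    p,d=load(n+'H');P=cloud(n,d).reshape(-1,3)
    ref=(.5327,-.2265,.0607); cs,sn=np.cos(ref[2]),np.sin(ref[2])
    l=np.c_[(P[:,0]-ref[0])*cs+(P[:,1]-ref[1])*sn,-(P[:,0]-ref[0])*sn+(P[:,1]-ref[1])*cs,P[:,2]]
    for nm,sg in(('+x',1),('-x',-1)):
        for lab,lo,hi in(('lower catch',.085,.106),('upper catch',.146,.168)):
            m=(sg*l[:,0]>.1215)&(sg*l[:,0]<.140)&(abs(l[:,1])<.016)&(l[:,2]>lo)&(l[:,2]<hi)
            print(n,nm,lab,m.sum(),(np.percentile(l[m],[10,50,90],axis=0)*1000).round(1).tolist() if m.sum()>3 else '')
p,d=load('sceneH');q,_=load('topH')
cv2.imwrite('pics/Hc.png',np.hstack([cv2.resize(p[150:370,50:240],(430,500),interpolation=cv2.INTER_CUBIC),cv2.resize(q[165:345,430:590],(370,500),interpolation=cv2.INTER_CUBIC)])[:,:,::-1])
E
```

```text
pos [ 0.543  -0.4025  0.2729] axis [ 0.  0. -1.] yaw_y 0.0582 shift mm [ 113.     0.5 -176.7] z [ 0.058 -0.998 -0.   ]
world dyaw 0.0025024869911531855 tool turn (about x down) -0.0025024869911531855 q6 -0.7133729664816507
18.65 [0.00946505 0.52701957 0.46660725] [-0.00786315 -0.00246061 -0.00917418] 0.5999921677534592
top [ 0.53294749 -0.22645122  0.06377155] cost 0.2772211013525276 3043 err xy mm [0.71308046 0.06231264] yaw 0.003139758256250201 slope x,y [-0.0004  0.0011] rim z 0.1415 932
scene [ 0.53493176 -0.22546769  0.06329149] cost 0.328423713242705 2677 err xy mm [0.81191809 0.1532446 ] yaw 0.0024568855417881064 slope x,y [-0.0027  0.003 ] rim z 0.1408 857
top +x lower catch 0 
top +x upper catch 153 [[122.5, -12.6, 151.1], [128.0, 0.1, 156.3], [132.4, 12.3, 162.6]]
top -x lower catch 27 [[-133.8, -6.9, 99.9], [-125.5, 1.0, 102.5], [-122.5, 13.7, 104.9]]
top -x upper catch 141 [[-132.1, -12.9, 152.3], [-127.6, 0.4, 157.1], [-122.7, 13.0, 161.9]]
scene +x lower catch 137 [[128.3, -13.1, 86.6], [130.1, -1.1, 97.7], [133.1, 11.9, 104.2]]
scene +x upper catch 124 [[127.1, -12.4, 147.9], [130.4, 0.3, 154.3], [134.0, 13.1, 162.6]]
scene -x lower catch 0 
scene -x upper catch 134 [[-131.0, -12.4, 152.5], [-127.3, -0.2, 156.9], [-122.6, 12.6, 162.0]]
```

View pics/Hc.png

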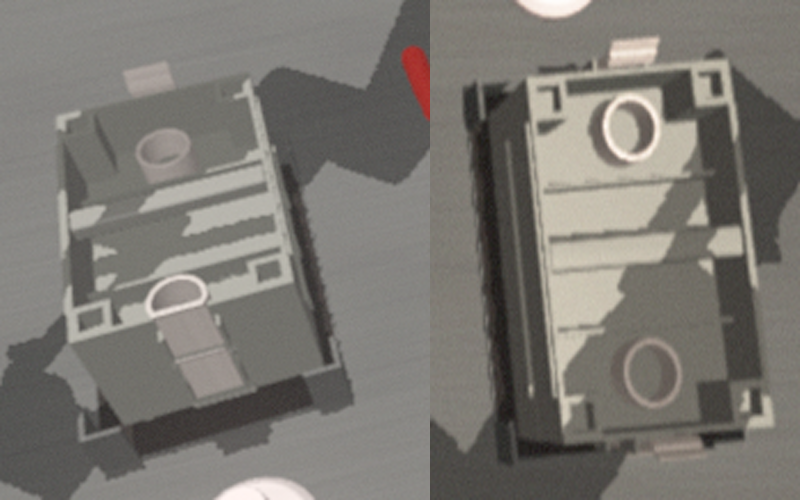

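View pics/sceneH.png

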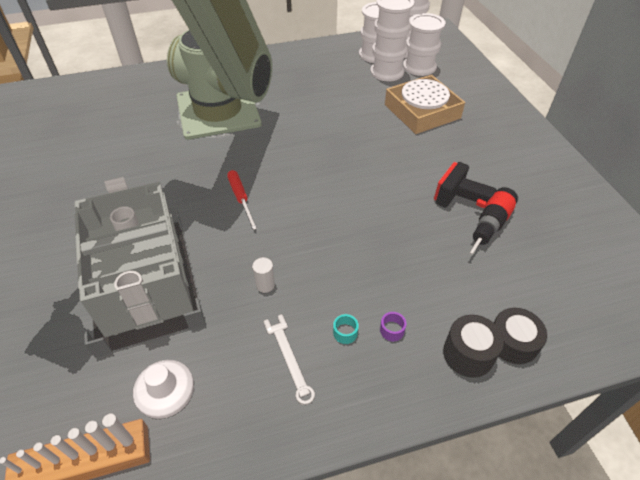

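Run:
```python
from h import *
for n,ref,ref2 in(('top',( .53223,-.22651,.0606),(.53295,-.22645,.0635)),('scene',(.53412,-.22562,.0608),(.53493,-.22547,.0635))):
  for tag,z0,f in((n+'0',.081,ref),(n+'H',.1415,ref2)):
    P=cloud(n,load(tag)[1]).reshape(-1,3);cs,sn=np.cos(f[2]),np.sin(f[2]);l=np.c_[(P[:,0]-f[0])*cs+(P[:,1]-f[1])*sn,-(P[:,0]-f[0])*sn+(P[:,1]-f[1])*cs,P[:,2]]
    a,b=abs(l[:,0]),abs(l[:,1]); m=(a<.1195)&(b<.0795)&((a>.1165)|(b>.0765))&(abs(l[:,2]-z0)<.006)
    r=[np.median(l[m&g][:,2]).round(4) for g in((l[:,0]>.08),(l[:,0]<-.08),(l[:,1]>.06),(l[:,1]<-.06))]
    print(tag,np.median(l[m][:,2]).round(4),'ends +x,-x,+y,-y',r)
    l0=np.c_[(P[:,0]-ref[0])*np.cos(ref[2])+(P[:,1]-ref[1])*np.sin(ref[2]),-(P[:,0]-ref[0])*np.sin(ref[2])+(P[:,1]-ref[1])*np.cos(ref[2]),P[:,2]]
    for sg in(1,-1):
      for lo,hi in((.088,.094),(.094,.099)):
        m=(sg*l0[:,0]>.118)&(sg*l0[:,0]<.145)&(abs(l0[:,1])<.015)&(l0[:,2]>lo)&(l0[:,2]<hi); print(tag,'lower catch',sg,lo,m.sum(),np.median(l0[m][:,0]).round(4) if m.sum() else '')
```

```text
top0 0.0818 ends +x,-x,+y,-y [np.float64(0.082), np.float64(0.0824), np.float64(0.0818), np.float64(0.0815)]
top0 lower catch 1 0.088 34 0.1225
top0 lower catch 1 0.094 55 0.1267
top0 lower catch -1 0.088 25 -0.1218
top0 lower catch -1 0.094 58 -0.1263
topH 0.1417 ends +x,-x,+y,-y [np.float64(0.1418), np.float64(0.1421), np.float64(0.1414), np.float64(0.1415)]
topH lower catch 1 0.088 0 
topH lower catch 1 0.094 0 
topH lower catch -1 0.088 0 
topH lower catch -1 0.094 0 
scene0 0.0814 ends +x,-x,+y,-y [np.float64(0.0806), np.float64(0.0813), np.float64(0.0822), np.float64(0.0816)]
scene0 lower catch 1 0.088 30 0.1278
scene0 lower catch 1 0.094 28 0.1253
scene0 lower catch -1 0.088 46 -0.1234
scene0 lower catch -1 0.094 58 -0.127
sceneH 0.1412 ends +x,-x,+y,-y [np.float64(0.1407), np.float64(0.141), np.float64(0.1416), np.float64(0.1415)]
sceneH lower catch 1 0.088 33 0.1275
sceneH lower catch 1 0.094 10 0.1292
sceneH lower catch -1 0.088 0 
sceneH lower catch -1 0.094 3 -0.1183
```

The rim rose 59.8–59.9 mm, against 60 mm for home, and all four sides are level. Handing in.

```bash
python3 -c "
from workcell import order; print(order.job_done())"
```

```text
the job is handed in; nothing more can be done
None
```

The loose tray, with both sleeves in it, is stacked on the full tray. I felt the lugs into the sockets, pressed it home in small steps and let go at about 17 s. The job is handed in.

**What the last checks showed:**
- **Height:** the rim is 59.9 mm (top camera) and 59.8 mm (scene camera) above the full tray's, where home is 60 mm.
- **Level and alignment:** the slopes are at most 0.003 rad. The tray is 0.8 mm and 0.003 rad off where the full tray stood at the start.
- **Forces:** the readings I took while pressing peaked near 9 N on the wrist, about 16 N on the full tray with the tray's weight included. They came only at the end of each move.
- **Surroundings:** both sleeves are in the tray, the gripper is clear of it, and the other things look unmoved.

**What was uneven or not seen:**
- **Catches:** they snapped one after the other (-x first), so the tray tilted about 0.01–0.02 rad on the way and levelled afterwards. The near catch (+x) is seen back at its rest position, to about 1 mm. The far one (-x) was hidden, so I infer it from the seated height, the level rim and the force falling away.
- **Cameras:** they differ by about 2 mm in absolute position, so I used only relative measurements from each, which agreed to about 0.4 mm.

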